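# Weigh a glass weighing bottle on the balance

### The job

Weigh the tall glass weighing bottle: slide the balance's glass top pane open, stand the bottle upright in the middle of the weighing pan, let go, and slide the pane fully shut again. The bottle is thin glass and the pan sits on a delicate weighing cell, so squeeze the bottle with no more than 10 N, set it down gently without dropping it or pressing on the pan (8 N at most), and leave the other things where they are.

Things in the scene. Friction and masses are not known exactly. Their poses are not given: they have to be found in the camera images.
- tall_weighing_bottle: the narrow, taller of two clear stoppered glass weighing bottles: round, 36 mm in diameter, straight sides to 45 mm, then a slightly narrower stopper with a small knob (moves as one with the bottle), 62 mm high in all, about 70 g. Origin at the centre of its underside, z up. Breaks if squeezed with more than 10 N (by each finger) or tipped over
- low_weighing_bottle: the wide, low stoppered glass weighing bottle, 56 mm in diameter, 40 mm high; not wanted now. Origin at the centre of its underside
- balance: white laboratory balance, 260 (x) by 190 (y) mm, fixed; origin under its centre, x to its back, z up. Low console with display in front (to 58 mm); behind it a low glass draught shield, open inside over x -62 to +82 and y -75 to +75 mm, rim and side rails at z 143 mm, covered by a sliding glass pane; then a column 136 mm high
- weighing_pan: round steel pan in the middle of the shield, 80 mm in diameter; origin at the centre of its upper face, 68 mm above the bench and 5 mm behind the balance's origin. It gives by 1 mm for each 1.5 N on it (about 0.5 mm under the bottle); more than 8 N on it overloads the weighing cell
- pane (a joint): sliding top pane of the shield: 0 = fully shut, grows as it slides back towards the balance's rear (its +x), 0.120 m = fully open. Slides with about 1.5 N and stays where it is left
- pane_handle (a point): top centre of the upright black pull on the pane's front edge: a bar 60 mm wide (balance y), 12 mm thick (balance x), rising 19 mm above the pane's upper face. Its top is 160 mm above the bench. Moves with the pane; fully open it is 56 mm behind the pan's centre, shut 64 mm in front of it
- petri_dish: petri dish, 92 mm in diameter, 15 mm high, bystander; origin at the centre of its underside
- reagent_bottle: small white reagent bottle with a screw cap, 37 mm in diameter, 69 mm high, bystander; origin at the centre of its underside
Mind the look-alikes: they are no part of the job. What is shaped like the tall_weighing_bottle but green or purple is not meant.

How it is judged:
On the way, in this order (a step that is already met when the one before it is completed fails the run):
1. the pane has been slid open (value of joint pane above 0.06 m), for 0.1 s.
2. the tall bottle stands upright in the middle of the pan (within 20 mm), let go (horizontal distance between tall_weighing_bottle and weighing_pan below 0.02 m and contact force between tall_weighing_bottle and weighing_pan above 0.2 N and angle between tall_weighing_bottle's own z axis and vertical below 0.1 rad and contact force between tall_weighing_bottle and the fingers below 0.1 N), for 0.2 s.
At the end, for the whole second after the job is handed in: The tall weighing bottle stands upright (within 0.1 rad) and at rest on the weighing pan, its centre within 20 mm of the pan's centre, and the top pane is shut to within 6 mm (value of joint pane below 0.006 m and horizontal distance between tall_weighing_bottle and weighing_pan below 0.02 m and contact force between tall_weighing_bottle and weighing_pan above 0.2 N and angle between tall_weighing_bottle's own z axis and vertical below 0.1 rad and linear speed of tall_weighing_bottle below 0.02 m/s); the robot touches nothing.
It fails at once if the fingers squeeze the tall bottle with more than 10 N each (26 N on both together, with a margin) (contact force between tall_weighing_bottle and the fingers above 26 N).
It fails at once if more than 8 N acts on the weighing pan (pressed or dropped on) (contact force between weighing_pan and anything else above 8 N).
It fails at once if the tall bottle is dropped onto the pan: let go while its foot is more than 8 mm above it (horizontal distance between tall_weighing_bottle and weighing_pan below 0.06 m and z of tall_weighing_bottle in the frame of weighing_pan above 0.008 m and contact force between tall_weighing_bottle and anything else below 0.05 N).
It fails at once if the tall bottle is tipped by more than 0.6 rad (angle between tall_weighing_bottle's own z axis and vertical above 0.6 rad).
It fails at once if the low bottle, the petri dish or the reagent bottle is moved by more than 30 mm (distance of any of low_weighing_bottle, petri_dish, reagent_bottle from where it was at the start of the episode above 0.03 m).
It also fails if it takes over 72 s, if anything falls off the work surface, if the arm or the gripper's body presses on something with over 40 N, if the wrist force passes 120 N, or if a joint passes its speed limit or range.

### The arm

A 7-joint arm with a two-finger parallel gripper is mounted at the origin on a cart in front of the work surface, level with it; the furniture and walls round the work are solid. World frame = base frame: x ahead of the robot, y to its left, z up, the work surface at z = 0. Lengths are in m, angles in rad, forces in N, time in s.
With the tool pointing down it reaches from about 0.4 to 0.85 m from the base axis. Payload 10.4 kg.
Tool frame: the origin (TCP) lies at the very end of the fingers, on their centre line; the grasp point (between the pads) lies 19 mm behind it; y points along the fingers, x is the direction in which the jaws open and shut, and the axes are right-handed (so a half turn about y gives the same grasp; the last joint's range is limited). The gripper opens to 87 mm and grips with 3 to 60 N. Pads are 19 mm wide; open, the fingers measure 117 mm over their backs; the gripper's body (75 mm by 190 mm) begins 51 mm behind the grasp point.
Start: joints at [-1.14, 0.332, -0.065, 1.46, 0.022, 1.35, -0.088], TCP at [0.274, 0.562, 0.223] pointing down, gripper open.
Joint ranges: [-2.6, 2.6], [-0.5, 2.12], [-1.47, 1.34], [0.16, 2.42], [-1.27, 4.41], [0.06, 2.06], [-2.6, 2.6]. Speed limits (rad/s): [2.22, 2.22, 2.79, 2.79, 3.14, 3.14, 3.14].

### API

Orientations are given as a unit quaternion [x, y, z, w].
In Python, from bench import readout, vision, r gives the robot as it stands.
- The arm moves only by the tool arm_command, never from a script. Its argument "targets" is a list that holds one entry, the list of rows, each a list of 6 numbers: the shift along the tool's x, y, z in m, then the turn, a rotation vector about the tool's x, y, z in degrees. A call has 1 to 12 rows; each row shifts and turns the commanded pose from where the row before left it, along the tool's axes as they then stand; what a row does not reach is not made up. A row lasts 1/12 s, in which the tool goes at most 41.7 mm and 7.16 degrees, less where a joint would pass 70% of its speed; a pose out of reach is approached as far as the arm can. A call is refused whole if a number of a shift passes 0.0417 or a number of a turn 7.16, either way. A call with a gripper value outside its range is refused whole. "hand" is the opening, from 0 (shut) to 1 (fully open), set as the call begins (left out, the last holds). The fingers move at their own pace and stop on an object; "grip_force" is the grip in N (left out, the last holds). Time passes only in rows, so rows that do not move let the fingers close. It gives the time, the measured TCP pose, the force and the opening at its end, in the units of the state.
- readout.read_state(): the state, without advancing time (a new reading comes with each control period).
- vision.camera(name): name is "side" or "top" or "wrist"; returns a dict with "pixels" (400x640x3 uint8, blue, green, red), "fovy" (degrees; the focal length in pixels is half the picture's height over the tangent of half this angle, whatever the lens; pixels are square), "cx", "cy" (the principal point, pixels), "R" (3x3) and "t" (3): a world point X has camera coordinates R X + t; the wrist camera has in their place "mount" (4x4, takes a point from camera to tool coordinates, whose origin is the TCP and whose axes are the tool frame's). Camera axes: x right, y down, z forward; pixel columns grow to the right and rows downward; lengths in m; the calibration is good to about 2 mm. A picture is of the moment at which its call begins: read the wrist's pose just before it. There is no depth.
- r.close_job(): hands the job in, once; it reports no verdict.
The state is a dict: "time": time; "joint_positions": joint angles; "joint_vel": joint speeds; "joint_torque": joint torques, N m; "ee_pos": TCP position; "eef_rot": TCP orientation; "ft_force": force on the tool from outside, world axes, zero at the start; "torque": the same for the moment, N m; "width": finger opening in m.
Only numpy, scipy, OpenCV 4.12 (cv2) and the standard library are available. Lean on these libraries where they do the work, as an engineer would, in place of code of your own. Each camera call takes 0.05 s, during which the arm holds its last target.

## Working session

There is one attempt and no reset: what is moved stays moved. The work goes in short steps, Python scripts to look and compute and a tool call to move; the robot and the scene stay as the last step left them, time stands still between calls to the robot, and variables do not carry over. Pictures are saved under pics/ and viewed, and the job is handed in when it is done.

Besides the shell and the picture viewer there is one more tool, called after "Request:" as a command line: name --argument value ..., lists and objects as JSON in quotes. arm_command: Moves the arm, as the interface text tells. Its arguments: {"type":"object","properties":{"targets":{"type":"array","items":{"type":"array","items":{"type":"array","items":{"type":"number"}}}},"hand":{"type":"number"},"grip_force":{"type":"number"}},"required":["targets"]}

```bash
ls; mkdir -p pics; python3 - <<'E'
from bench import readout, vision, r
import cv2
s=readout.read_state(); print(s)
for n in ["side","top","wrist"]:
    c=vision.camera(n); cv2.imwrite(f"pics/{n}0.png",c["pixels"])
    print(n,{k:v for k,v in c.items() if k!="pixels"})
E
```

```text
pics
{'time': 0.0, 'joint_positions': array([-1.13960451,  0.3328865 , -0.06466754,  1.46092908,  0.02157921,
        1.34991168, -0.08850928]), 'joint_vel': array([ 0.00018168,  0.00062634, -0.00059371,  0.00015929, -0.0010771 ,
       -0.00018438,  0.00017599]), 'joint_torque': array([-7.72876301e-04, -6.23262191e+01,  2.44138227e-02, -3.89900279e+01,
       -6.12884690e-02,  3.98069608e-02,  1.38224063e-04]), 'ee_pos': array([0.27383227, 0.56138825, 0.22175057]), 'eef_rot': array([ 0.59995274,  0.37427961, -0.37512121, -0.59937931]), 'ft_force': array([-0.36020168,  0.05009693, -0.24054103]), 'torque': array([-0.05882138, -0.00097479, -0.02877678]), 'width': 0.08715126617394407}
side {'fovy': 52.82970039994707, 'cx': 325.4817172638793, 'cy': 196.025006627619, 'R': array([[ 0.92000476, -0.39167971,  0.01335111],
       [-0.15075082, -0.38512899, -0.91046683],
       [ 0.36175328,  0.83562112, -0.41336654]]), 't': array([-0.44761295,  0.20933568,  0.72971893])}
top {'fovy': 52.15676394599029, 'cx': 315.70055168463847, 'cy': 197.27302368085228, 'R': array([[-0.01905356, -0.99981138,  0.00376301],
       [-0.99338174,  0.01850438, -0.11335923],
       [ 0.11326822, -0.005898  , -0.99354694]]), 't': array([0.05932145, 0.50301251, 1.02872451])}
wrist {'fovy': 66.69762939538637, 'cx': 323.25636433545964, 'cy': 202.9151026847116, 'mount': array([[ 9.99998769e-01, -6.55104167e-04,  1.42572051e-03,
         1.75892536e-04],
       [-1.54339078e-03, -2.47118839e-01,  9.68983951e-01,
        -1.62334668e-01],
       [-2.82463026e-04, -9.68984959e-01, -2.47119546e-01,
         6.67017303e-02],
       [ 0.00000000e+00,  0.00000000e+00,  0.00000000e+00,
         1.00000000e+00]])}
```

View pics/side0.png

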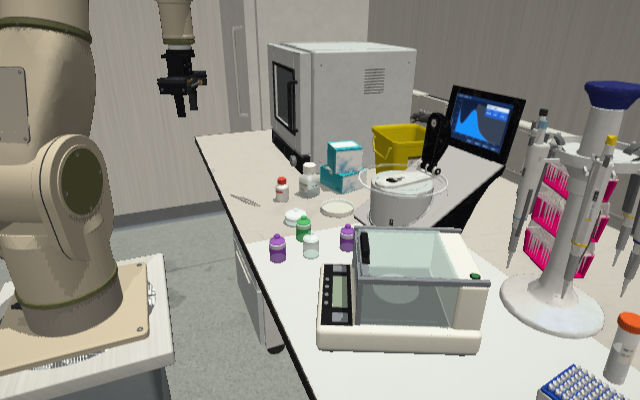

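View pics/top0.png

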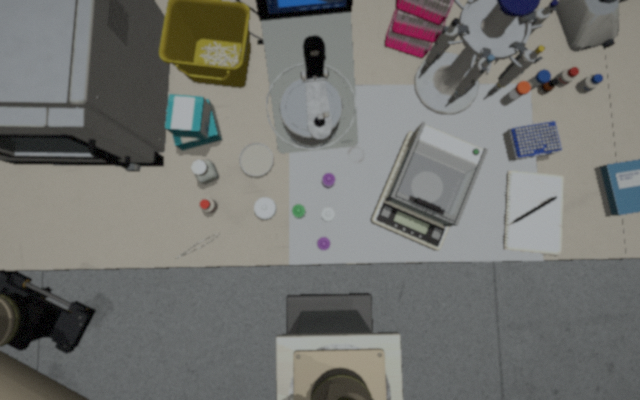

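View pics/wrist0.png

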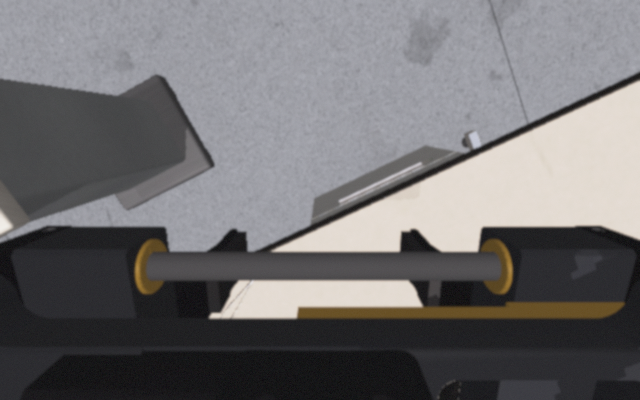

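```bash
cat > h.py <<'E'
import numpy as np,cv2
from bench import readout,vision,r
from scipy.spatial.transform import Rotation as Ro
def cam(n):
    if n=="wrist":
        s=readout.read_state(); c=vision.camera(n)
        M=c["mount"];T=Ro.from_quat(s["eef_rot"]).as_matrix()
        Rc=T@M[:3,:3]; o=T@M[:3,3]+s["ee_pos"]
        c["Rw"]=Rc;c["o"]=o
    else:
        c=vision.camera(n); c["Rw"]=c["R"].T; c["o"]=-c["R"].T@c["t"]
    c["f"]=200/np.tan(np.radians(c["fovy"]/2)); return c
def ray(c,u,v):
    d=c["Rw"]@np.array([(u-c["cx"])/c["f"],(v-c["cy"])/c["f"],1.]); return c["o"],d
def onz(c,u,v,z):
    o,d=ray(c,u,v); return o+d*(z-o[2])/d[2]
def proj(c,X):
    p=c["Rw"].T@(np.asarray(X,float)-c["o"]); return c["cx"]+c["f"]*p[0]/p[2],c["cy"]+c["f"]*p[1]/p[2]
def crop(c,u0,u1,v0,v1,k,name):
    cv2.imwrite("pics/"+name,cv2.resize(c["pixels"][v0:v1,u0:u1],None,fx=k,fy=k,interpolation=cv2.INTER_CUBIC))
E
python3 - <<'E'
from h import *
c=cam("top"); crop(c,180,500,100,260,2.5,"t1.png")
s=cam("side"); crop(s,230,500,160,360,2.9,"s1.png")
for uv in [(328,213),(356,154),(264,208),(256,160),(328,180),(323,243),(298,211)]:
    print(uv,onz(c,*uv,0.03).round(3))
for uv in [(311,246),(295,216),(346,237),(278,247),(303,228)]:
    print(uv,onz(s,*uv,0.03).round(3))
E
```

```text
(328, 213) [0.463 0.019 0.03 ]
(356, 154) [ 0.616 -0.058  0.03 ]
(264, 208) [0.479 0.183 0.03 ]
(256, 160) [0.605 0.204 0.03 ]
(328, 180) [0.548 0.017 0.03 ]
(323, 243) [0.386 0.033 0.03 ]
(298, 211) [0.469 0.096 0.03 ]
(311, 246) [0.455 0.008 0.03 ]
(295, 216) [0.469 0.158 0.03 ]
(346, 237) [0.544 0.015 0.03 ]
(278, 247) [0.386 0.031 0.03 ]
(303, 228) [0.467 0.091 0.03 ]
```

View pics/t1.png

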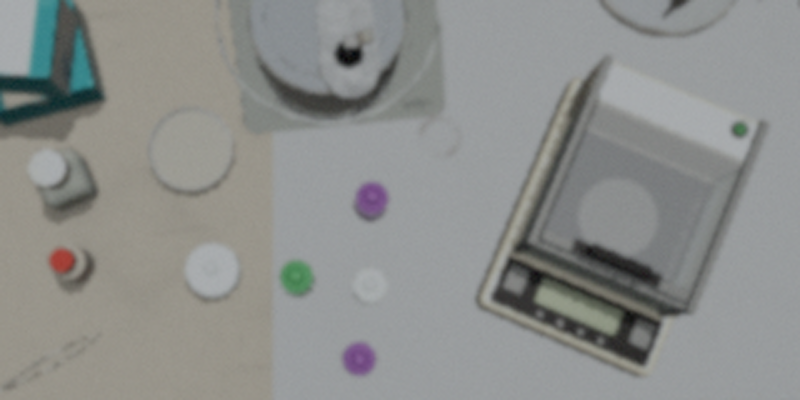

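View pics/s1.png

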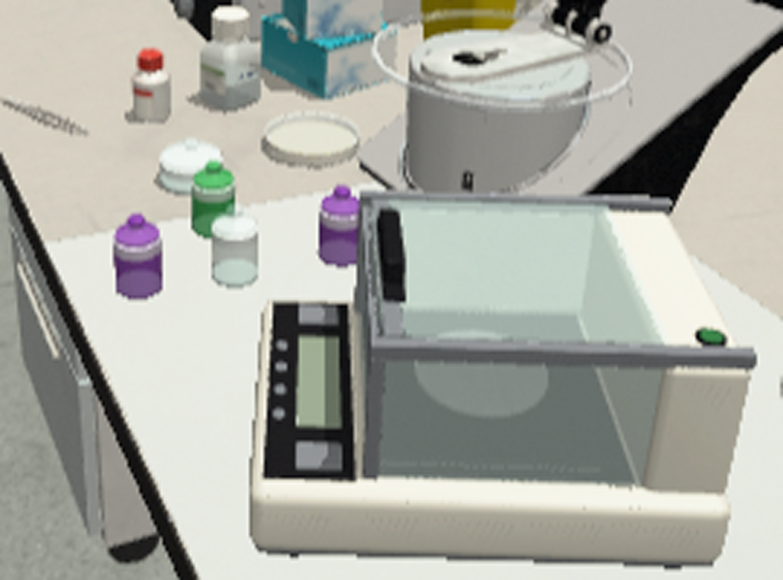

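```bash
python3 - <<'E'
from h import *
s0=readout.read_state(); print(Ro.from_quat(s0["eef_rot"]).as_matrix().round(3))
c=cam("top")
g=c["pixels"].max(2)
m=np.zeros_like(g); m[185:222,400:452]=(g[185:222,400:452]<60)*255
cs,_=cv2.findContours(m,0,2)
for k in cs:
    if cv2.contourArea(k)>15:
        rr=cv2.minAreaRect(k);b=cv2.boxPoints(rr);print(rr)
        P=np.array([onz(c,*p,0.158) for p in b]);print(P.round(4)[:,:2],P.mean(0).round(4))
# rough corners at given heights (zoom coords)
for n,(zx,zy),z in [("railFL",(513,250),.143),("railFR",(692,310),.143),("colBL",(610,58),.136),("colBR",(765,123),.136),("conL",(483,303),.05),("conR",(645,373),.05),("pan",(618,217),.068)]:
    print(n,onz(c,zx/2.5+180,zy/2.5+100,z).round(4))
s=cam("side")
g=s["pixels"].max(2)
m=np.zeros_like(g); m[228:268,357:375]=(g[228:268,357:375]<50)*255
cs,_=cv2.findContours(m,0,2)
for k in cs:
    if cv2.contourArea(k)>15: print("side",cv2.boundingRect(k))
print("panside",onz(s,230+482/2.9,160+375/2.9,.068))
crop(c,380,460,120,250,4.5,"t2.png")
E
```

```text
[[ 0.438 -0.    -0.899]
 [ 0.899 -0.001  0.438]
 [-0.001 -1.    -0.   ]]
((426.81640625, 204.919677734375), (34.527679443359375, 5.382424354553223), 23.629377365112305)
[[ 0.478  -0.1629]
 [ 0.4892 -0.1683]
 [ 0.4563 -0.2385]
 [ 0.4452 -0.233 ]] [ 0.4672 -0.2007  0.158 ]
railFL [ 0.4817 -0.1095  0.143 ]
railFR [ 0.4233 -0.2715  0.143 ]
colBL [ 0.6639 -0.2099  0.136 ]
colBR [ 0.5984 -0.3532  0.136 ]
conL [ 0.4382 -0.0937  0.05  ]
conR [ 0.3652 -0.2533  0.05  ]
pan [ 0.5207 -0.2291  0.068 ]
side (360, 233, 10, 31)
panside [ 0.5172309  -0.23578092  0.068     ]
```

View pics/t2.png

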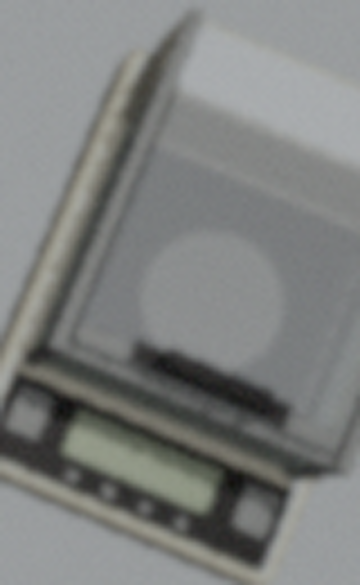

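```bash
cat >> h.py <<'E'
def go(x,y,z,yaw=24.7):
    s=readout.read_state();T=Ro.from_quat(s["eef_rot"])
    a=np.radians(yaw);X=np.array([np.sin(a),np.cos(a),0]);Z=np.array([-np.cos(a),np.sin(a),0])
    G=np.column_stack([X,[0,0,-1],Z])
    rv=(T.inv()*Ro.from_matrix(G)).as_rotvec(degrees=True)
    d=np.array([x,y,z])-s["ee_pos"]
    print("t",round(s["time"],2),"pos",s["ee_pos"].round(4),"F",s["ft_force"].round(2),"w",round(s["width"],4))
    print("tool shift (actual axes)",(T.as_matrix().T@d).round(4),"(goal axes)",(G.T@d).round(4),"turn",rv.round(2))
E
python3 - <<'E'
from h import *
go(.46,.15,.222)
E
```

```text
t 0.35 pos [0.2739 0.5617 0.2224] F [ 0.46  0.52 -1.03] w 0.0872
tool shift (actual axes) [-0.2884  0.0005 -0.3477] (goal axes) [-0.2963  0.0004 -0.3411] turn [ 0.   -1.3  -0.01]
```

Request:
arm_command --targets '[[[-0.01,0,-0.01,0,-1.3,0],[-0.02,0,-0.02,0,0,0],[-0.025,0,-0.028,0,0,0],[-0.025,0,-0.028,0,0,0],[-0.025,0,-0.028,0,0,0],[-0.025,0,-0.028,0,0,0],[-0.025,0,-0.028,0,0,0],[-0.025,0,-0.028,0,0,0],[-0.025,0,-0.028,0,0,0],[-0.025,0,-0.028,0,0,0],[-0.025,0,-0.028,0,0,0],[-0.02,0,-0.02,0,0,0]]]' --hand 0 --grip_force 5

```text
time: 1.35
ee_pos: [0.4342, 0.1825, 0.2228]
eef_rot: [0.596, 0.381, -0.381, -0.596]
ft_force: [0.7, -0.2, -0.6]
width: 0.0151
```

```bash
python3 - <<'E'
from h import *
c=cam("wrist"); cv2.imwrite("pics/w1.png",c["pixels"])
go(.435,-.186,.21)
E
```

```text
t 1.4 pos [0.436  0.1776 0.2229] F [ 2.14 -5.91 -0.12] w 0.0111
tool shift (actual axes) [-0.3296  0.0133 -0.1536] (goal axes) [-0.3308  0.0129 -0.151 ] turn [ 0.1  -0.45 -0.04]
```

View pics/w1.png

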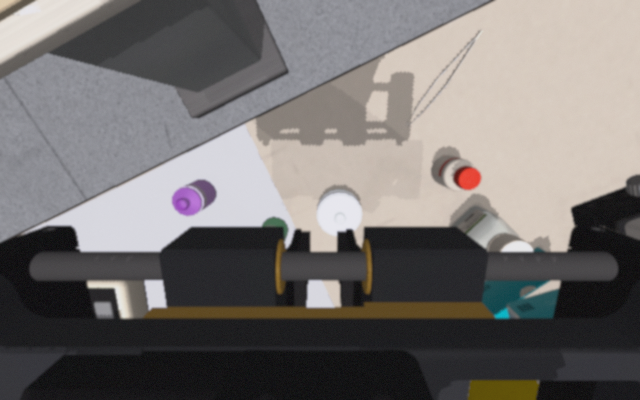

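Request:
arm_command --targets '[[[-0.015,0,-0.007,0,-0.4,0],[-0.025,0,-0.011,0,0,0],[-0.03,0,-0.013,0,0,0],[-0.031,0,-0.014,0,0,0],[-0.031,0,-0.014,0,0,0],[-0.031,0,-0.014,0,0,0],[-0.031,0,-0.014,0,0,0],[-0.031,0,-0.014,0,0,0],[-0.031,0,-0.014,0,0,0],[-0.03,0,-0.013,0,0,0],[-0.025,0,-0.011,0,0,0],[-0.015,0,-0.007,0,0,0]]]'

```text
time: 2.4
ee_pos: [0.4314, -0.1746, 0.2229]
eef_rot: [0.595, 0.383, -0.382, -0.594]
ft_force: [-0.5, 0.1, -0.1]
width: 0.0003
```

Request:
arm_command --targets '[[[0,0,0,0,0,0],[0,0,0,0,0,0]]]'

```text
time: 2.57
ee_pos: [0.4319, -0.1718, 0.2225]
eef_rot: [-0.594, -0.383, 0.383, 0.594]
ft_force: [-0.1, 1.6, 0.6]
width: 0.0006
```

```bash
python3 - <<'E'
from h import *
go(.435,-.186,.152)
c=cam("wrist"); cv2.imwrite("pics/w2.png",c["pixels"])
c=cam("side"); crop(c,230,500,130,360,2.5,"s2.png")
E
```

```text
t 2.57 pos [ 0.4319 -0.1718  0.2225] F [-0.1   1.62  0.65] w 0.0006
tool shift (actual axes) [-0.0117  0.0705 -0.0087] (goal axes) [-0.0116  0.0705 -0.0088] turn [-0.    0.31  0.01]
```

View pics/w2.png

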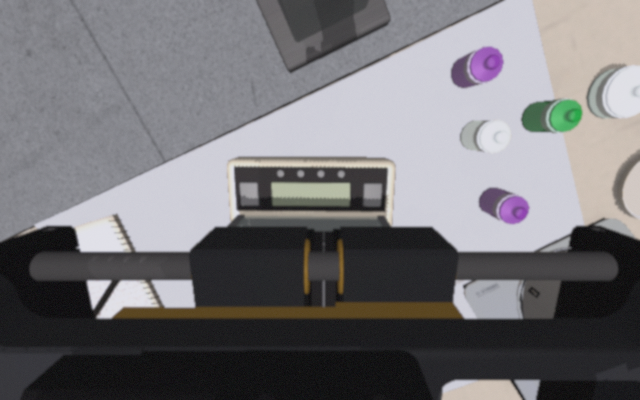

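View pics/s2.png

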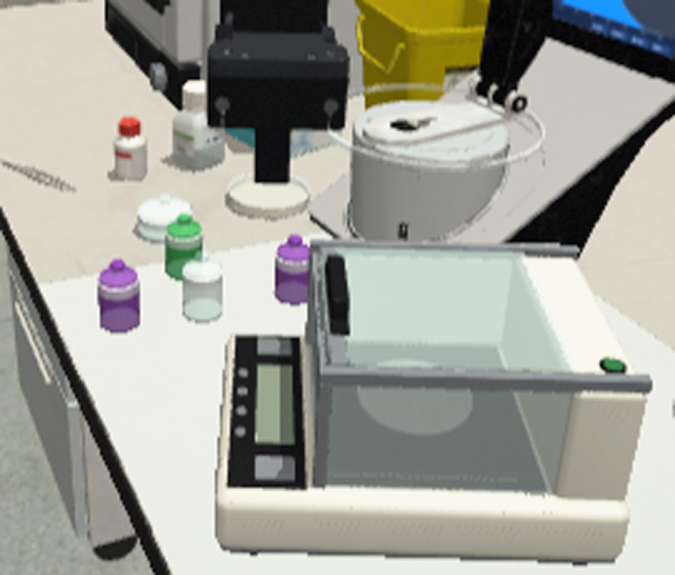

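```bash
python3 - <<'E'
from h import *
a=np.radians(24.7);bx=np.array([np.cos(a),-np.sin(a),0]);by=np.array([np.sin(a),np.cos(a),0])
H=np.array([.467,-.2007,.160])
s=cam("side")
for dx in(-.006,.006):
  for dy in(-.03,.03): print(dx,dy,np.round(proj(s,H+bx*dx+by*dy),1))
g=s["pixels"].max(2)
m=np.zeros_like(g); m[228:268,357:375]=(g[228:268,357:375]<50)*255
ys,xs=np.nonzero(m); 
for y in range(ys.min(),ys.max()+1,4): print(y,xs[ys==y].min(),xs[ys==y].max())
w=cam("wrist")
for z in(.03,.045,.058):
  A=onz(w,229,161,z);B=onz(w,396,162,z);M=(A+B)/2;print(z,A.round(4),B.round(4),np.linalg.norm(A-B), "along-y diff to H",(M-H)@by,"x",(M-H)@bx, "angle",np.degrees(np.arctan2((B-A)[0],(B-A)[1])))
# tall bottle knob & base
crop(w,430,640,20,240,3,"w2b.png")
E
```

```text
-0.006 -0.03 [360.8 248.3]
-0.006 0.03 [359.  229.8]
0.006 -0.03 [368.4 248.5]
0.006 0.03 [366. 230.]
233 361 366
237 360 367
241 361 367
245 361 368
249 361 368
253 362 368
257 362 368
261 362 368
0.03 [ 0.3632 -0.2586  0.03  ] [ 0.4441 -0.0818  0.03  ] 0.19442657472268185 along-y diff to H 0.0012104095839578256 x -0.07027604500976092 angle 24.567022849180038
0.045 [ 0.3636 -0.2538  0.045 ] [ 0.441  -0.0844  0.045 ] 0.186207282999807 along-y diff to H 0.0016927941017151893 x -0.07199903166973723 angle 24.567022849180034
0.058 [ 0.3639 -0.2495  0.058 ] [ 0.4383 -0.0866  0.058 ] 0.17908389683998213 along-y diff to H 0.0021108606837715385 x -0.07349228677505007 angle 24.56702284918003
```

View pics/w2b.png

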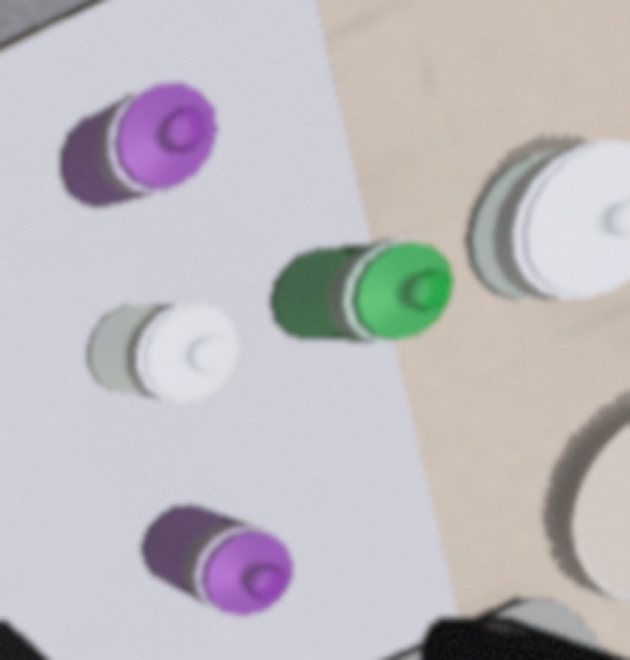

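```bash
python3 - <<'E'
from h import *
w=cam("wrist"); print(onz(w,499.5,139,.061), onz(w,430+184/3,20+352/3,.047),onz(w,474,136.7,0))
print("green",onz(w,430+428/3,20+290/3,.061),"purp",onz(w,430+265/3,20+578/3,.061),onz(w,430+185/3,20+128/3,.061))
go(.435,-.186,.151,24.6)
E
```

```text
[0.45962329 0.01998928 0.061     ] [0.45806484 0.01941078 0.047     ] [0.46056679 0.02259976 0.        ]
green [0.46864995 0.0948653  0.061     ] purp [0.54597033 0.01672207 0.061     ] [0.38496729 0.03349702 0.061     ]
t 2.82 pos [ 0.4321 -0.1705  0.2225] F [-0.14  0.53  0.23] w 0.0004
tool shift (actual axes) [-0.013   0.0715 -0.009 ] (goal axes) [-0.0129  0.0715 -0.0091] turn [-0.01  0.4   0.02]
```

Request:
arm_command --targets '[[[-0.003,0.005,0,0,0.3,0],[-0.004,0.014,0,0,0,0],[-0.004,0.016,0,0,0,0],[-0.003,0.016,0,0,0,0],[0,0.014,0,0,0,0],[0,0.006,0,0,0,0],[0,0,0,0,0,0],[0,0,0,0,0,0]]]'

```text
time: 3.48
ee_pos: [0.4262, -0.1842, 0.1517]
eef_rot: [-0.595, -0.382, 0.382, 0.595]
ft_force: [-0.2, -0.2, 1.1]
width: 0.0006
```

```bash
python3 - <<'E'
from h import *
go(.525,-.2270,.151,24.6)
c=cam("side"); crop(c,230,500,130,360,2.5,"s3.png")
E
```

```text
t 3.48 pos [ 0.4262 -0.1842  0.1517] F [-0.16 -0.16  1.13] w 0.0006
tool shift (actual axes) [ 0.0022  0.0007 -0.1077] (goal axes) [ 0.0022  0.0007 -0.1077] turn [-0.01  0.01 -0.01]
```

View pics/s3.png

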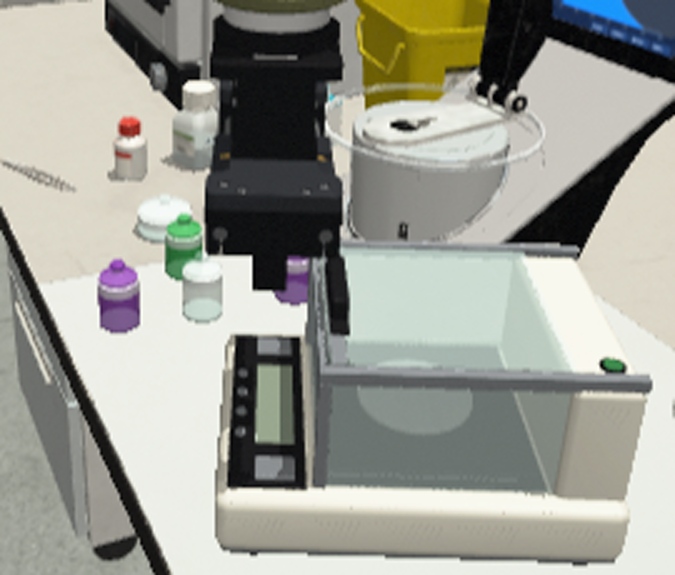

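Request:
arm_command --targets '[[[0,0,-0.007,0,0,0],[0,0,-0.008,0,0,0],[0,0,-0.006,0,0,0],[0,0,-0.006,0,0,0],[0,0,-0.006,0,0,0],[0,0,-0.01,0,0,0],[0,0,-0.012,0,0,0],[0,0,-0.012,0,0,0],[0,0,-0.012,0,0,0],[0,0,-0.012,0,0,0],[0,0,-0.012,0,0,0],[0,0,-0.01,0,0,0]]]'

```text
time: 4.53
ee_pos: [0.5294, -0.2319, 0.151]
eef_rot: [-0.595, -0.382, 0.382, 0.595]
ft_force: [-1.7, 0.4, 2.0]
width: 0.0006
```

```bash
python3 - <<'E'
from h import *
go(.525+.040*.909,-.2270-.040*.416,.151,24.6)
c=cam("side"); crop(c,230,500,130,360,2.5,"s4.png")
E
```

```text
t 4.53 pos [ 0.5294 -0.2319  0.151 ] F [-1.67  0.43  1.96] w 0.0006
tool shift (actual axes) [ 0.0026 -0.     -0.0339] (goal axes) [ 0.0026  0.     -0.0339] turn [-0.07  0.01 -0.04]
```

View pics/s4.png

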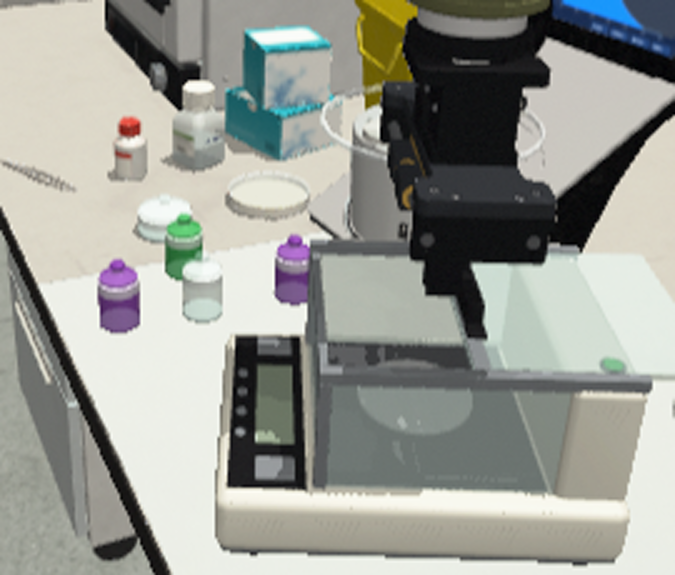

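Request:
arm_command --targets '[[[0,0,-0.008,0,0,0],[0,0,-0.008,0,0,0],[0,0,-0.006,0,0,0],[0,0,-0.005,0,0,0],[0,0,-0.003,0,0,0],[0,0,-0.002,0,0,0],[0,0,0,0,0,0]]]'

```text
time: 5.17
ee_pos: [0.5557, -0.2437, 0.1512]
eef_rot: [-0.593, -0.381, 0.383, 0.597]
ft_force: [-14.1, 5.9, 8.0]
width: 0.0005
```

```bash
python3 - <<'E'
from h import *
go(.525+.040*.909,-.2270-.040*.416,.151,24.6)
c=cam("side"); crop(c,230,500,130,360,2.5,"s5.png")
E
```

```text
t 5.17 pos [ 0.5557 -0.2437  0.1512] F [-14.11   5.91   7.98] w 0.0005
tool shift (actual axes) [ 0.0024  0.0001 -0.0051] (goal axes) [ 0.0024  0.0002 -0.0051] turn [-0.37 -0.02  0.04]
```

View pics/s5.png

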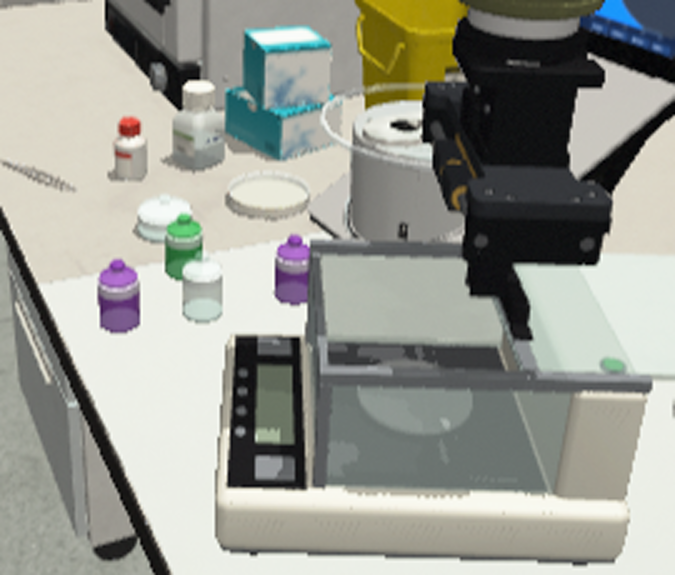

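Request:
arm_command --targets '[[[0,0,0.006,0,0,0],[0,0,0.008,0,0,0],[0,-0.012,0,0,0,0],[0,-0.02,0,0,0,0],[0,-0.025,0,0,0,0],[0,-0.025,0,0,0,0],[0,-0.02,0,0,0,0],[0,-0.01,0,0,0,0],[0,0,0,0,0,0],[0,0,0,0,0,0]]]' --hand 0.7

```text
time: 6.05
ee_pos: [0.5454, -0.2388, 0.2635]
eef_rot: [0.595, 0.382, -0.382, -0.595]
ft_force: [0.5, 0.6, -0.5]
width: 0.0569
```

```bash
python3 - <<'E'
from h import *
go(.525,-.2270,.26,24.6)
c=cam("wrist"); cv2.imwrite("pics/w6.png",c["pixels"])
np.save("w6.npy",{k:c[k] for k in c},allow_pickle=True)
print(proj(c,[.525,-.227,.068]))
E
```

```text
t 6.05 pos [ 0.5454 -0.2388  0.2635] F [ 0.46  0.63 -0.5 ] w 0.0569
tool shift (actual axes) [0.0022 0.0035 0.0234] (goal axes) [0.0022 0.0035 0.0234] turn [0.04 0.01 0.03]
(np.float64(324.47873610348915), np.float64(163.25466327984185))
```

View pics/w6.png

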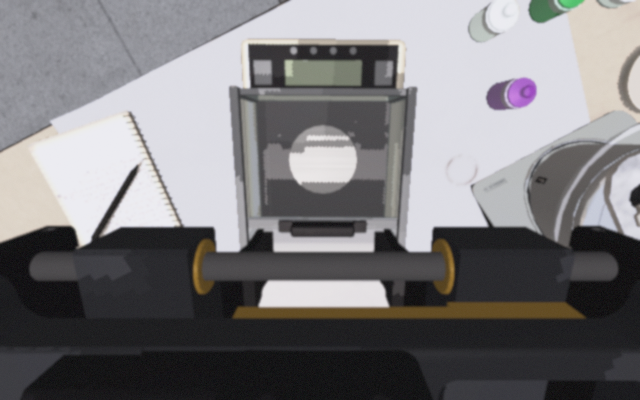

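```bash
python3 - <<'E'
from h import *
c=np.load("w6.npy",allow_pickle=True).item()
g=cv2.cvtColor(c["pixels"],cv2.COLOR_BGR2GRAY)
m=np.zeros_like(g); m[120:200,285:362]=(g[120:200,285:362]>135)*255
m=cv2.morphologyEx(m,cv2.MORPH_CLOSE,np.ones((15,15)))
k=max(cv2.findContours(m,0,2)[0],key=cv2.contourArea); print(cv2.minEnclosingCircle(k),cv2.fitEllipse(k))
for uv in [(323,159),(322.5,159.5)]: print(onz(c,*uv,.068).round(4))
print(onz(c,289,159,.068),onz(c,357,159,.068))
g3=c["pixels"].max(2); mm=np.zeros_like(g); mm[215:240,270:375]=(g3[215:240,270:375]<60)*255
k=max(cv2.findContours(mm,0,2)[0],key=cv2.contourArea);print(cv2.boundingRect(k))
x,y,w,h=cv2.boundingRect(k);print("handle top",onz(c,x+w/2,y+4,.16))
crop(c,220,430,30,250,3,"w6b.png")
E
```

```text
((322.4039306640625, 159.7167510986328), 34.973106384277344) ((322.3804931640625, 158.59552001953125), (63.4140739440918, 69.09258270263672), 87.27095031738281)
[ 0.5197 -0.2265  0.068 ]
[ 0.52   -0.2273  0.068 ]
[ 0.50315458 -0.26272131  0.068     ] [ 0.53634865 -0.19027543  0.068     ]
(290, 221, 66, 14)
handle top [ 0.56566383 -0.24766225  0.16      ]
```

View pics/w6b.png

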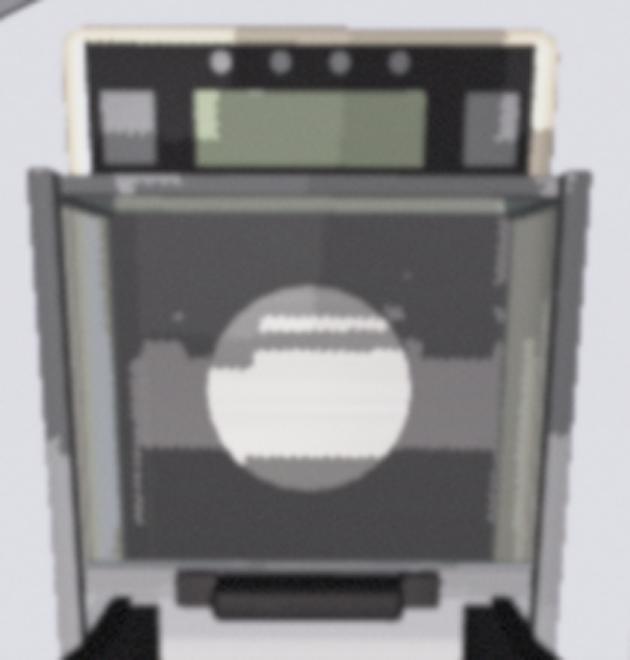

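```bash
python3 - <<'E'
from h import *
go(.459,.019,.16,24.6)
E
```

```text
t 6.1 pos [ 0.545  -0.2386  0.2626] F [-0.3  -0.2  -0.77] w 0.0584
tool shift (actual axes) [0.1984 0.1028 0.1853] (goal axes) [0.1984 0.1026 0.1854] turn [-0.05  0.01  0.01]
```

Request:
arm_command --targets '[[[0.008,0,0.008,0,0,0],[0.016,0,0.016,0,0,0],[0.02,0,0.019,0,0,0],[0.02,0,0.019,0,0,0],[0.022,0,0.02,0,0,0],[0.022,0,0.02,0,0,0],[0.022,0.01,0.02,0,0,0],[0.022,0.02,0.02,0,0,0],[0.02,0.02,0.019,0,0,0],[0.016,0.02,0.015,0,0,0],[0.01,0.02,0.009,0,0,0],[0,0.012,0,0,0,0]]]'

```text
time: 7.1
ee_pos: [0.4566, 0.0218, 0.1586]
eef_rot: [-0.593, -0.382, 0.385, 0.595]
ft_force: [0.3, -0.1, -0.1]
width: 0.0608
```

Request:
arm_command --targets '[[[0,0,0,0,0,0],[0,0,0,0,0,0],[0,0,0,0,0,0]]]'

```text
time: 7.35
ee_pos: [0.4596, 0.018, 0.162]
eef_rot: [0.595, 0.382, -0.382, -0.595]
ft_force: [0.7, -0.5, 0.6]
width: 0.0609
```

```bash
python3 - <<'E'
from h import *
go(.459,.019,.018,24.6)
c=cam("wrist"); cv2.imwrite("pics/w7.png",c["pixels"])
t=cam("top"); crop(t,250,400,140,260,5,"t7.png")
E
```

```text
t 7.35 pos [0.4596 0.018  0.162 ] F [ 0.69 -0.48  0.55] w 0.0609
tool shift (actual axes) [0.0007 0.144  0.001 ] (goal axes) [0.0007 0.144  0.0009] turn [ 0.02 -0.03  0.01]
```

View pics/w7.png

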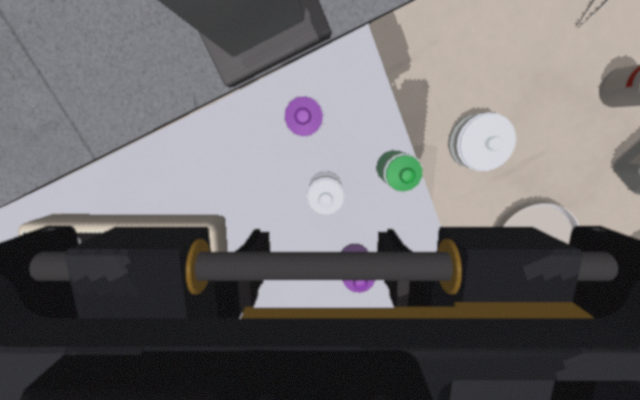

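View pics/t7.png

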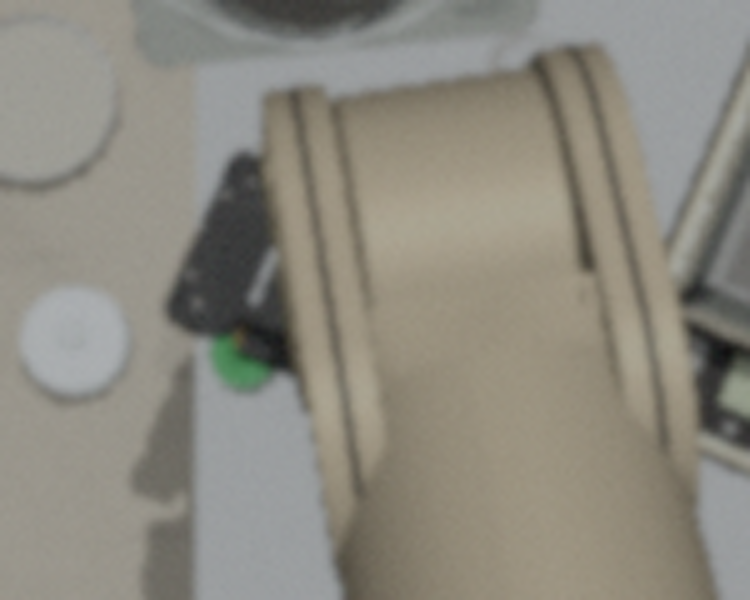

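```bash
python3 - <<'E'
from h import *
c=cam("wrist")
hsv=cv2.cvtColor(c["pixels"],cv2.COLOR_BGR2HSV)
crop(c,290,360,160,230,8,"w7b.png")
for uv,z in [((325,194),.047),((326,199),.061)]: print(onz(c,*uv,z).round(4))
E
```

```text
[0.4569 0.0218 0.047 ]
[0.4586 0.0219 0.061 ]
```

View pics/w7b.png

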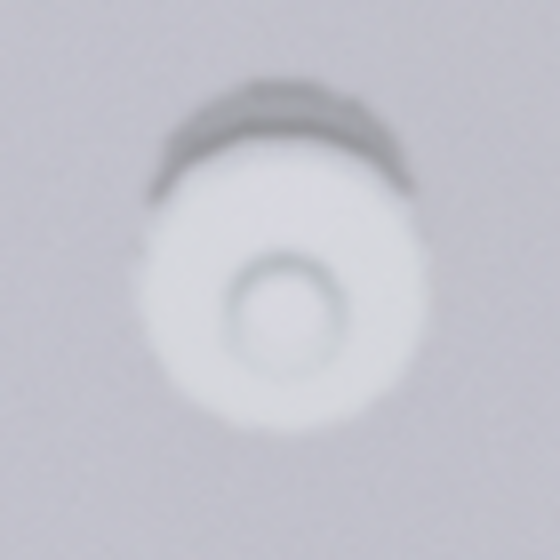

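```bash
python3 - <<'E'
from h import *
go(.458,.0213,.018,24.6)
E
```

```text
t 7.5 pos [0.4599 0.0179 0.1623] F [ 0.61  0.37 -0.45] w 0.0609
tool shift (actual axes) [0.0022 0.1443 0.0033] (goal axes) [0.0023 0.1443 0.0032] turn [ 0.05 -0.05  0.05]
```

Request:
arm_command --targets '[[[0.001,0.005,0.001,0,0,0],[0.001,0.012,0.002,0,0,0],[0,0.016,0,0,0,0],[0,0.018,0,0,0,0],[0,0.018,0,0,0,0],[0,0.018,0,0,0,0],[0,0.018,0,0,0,0],[0,0.016,0,0,0,0],[0,0.013,0,0,0,0],[0,0.007,0,0,0,0],[0,0.003,0,0,0,0],[0,0,0,0,0,0]]]'

```text
time: 8.5
ee_pos: [0.4574, 0.0211, 0.0173]
eef_rot: [-0.595, -0.382, 0.382, 0.595]
ft_force: [-0.4, 0.7, 0.4]
width: 0.0606
```

Request:
arm_command --targets '[[[0,0,0,0,0,0],[0,0,0,0,0,0],[0,0,0,0,0,0],[0,0,0,0,0,0],[0,0,0,0,0,0],[0,0,0,0,0,0],[0,0,0,0,0,0],[0,0,0,0,0,0]]]' --hand 0.3 --grip_force 5

```text
time: 9.17
ee_pos: [0.4578, 0.0214, 0.0178]
eef_rot: [-0.595, -0.382, 0.382, 0.595]
ft_force: [-1.9, -0.1, 4.2]
width: 0.0356
```

```bash
python3 - <<'E'
from h import *
go(.458,.0213,.018,24.6)
c=cam("side"); crop(c,230,500,130,360,2.5,"s8.png")
E
```

```text
t 9.17 pos [0.4578 0.0214 0.0178] F [-1.92 -0.07  4.22] w 0.0356
tool shift (actual axes) [ 0.     -0.0002 -0.0002] (goal axes) [ 0.     -0.0002 -0.0002] turn [0.02 0.01 0.03]
```

View pics/s8.png

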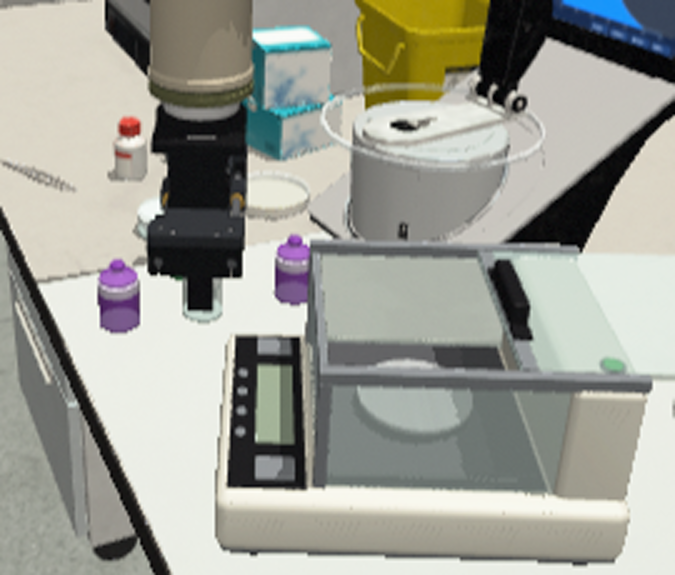

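Request:
arm_command --targets '[[[0,-0.004,0,0,0,0],[0,-0.01,0,0,0,0],[0,-0.018,0,0,0,0],[0,-0.022,0,0,0,0],[0,-0.024,0,0,0,0],[0,-0.024,0,0,0,0],[0,-0.024,0,0,0,0],[0,-0.024,0,0,0,0],[0,-0.02,0,0,0,0],[0,-0.012,0,0,0,0],[0,-0.006,0,0,0,0],[0,0,0,0,0,0]]]'

```text
time: 10.22
ee_pos: [0.458, 0.0212, 0.2069]
eef_rot: [0.595, 0.383, -0.381, -0.595]
ft_force: [-0.5, -0.6, -0.7]
width: 0.0356
```

```bash
python3 - <<'E'
from h import *
go(.520-.003*.909,-.228+.003*.416,.205,24.6)
c=cam("side"); crop(c,170,440,60,290,2.5,"s9.png")
E
```

```text
t 10.22 pos [0.458  0.0212 0.2069] F [-0.52 -0.6  -0.74] w 0.0356
tool shift (actual axes) [-0.2008  0.0018 -0.1572] (goal axes) [-0.2008  0.0019 -0.1571] turn [ 0.09 -0.02  0.1 ]
```

View pics/s9.png

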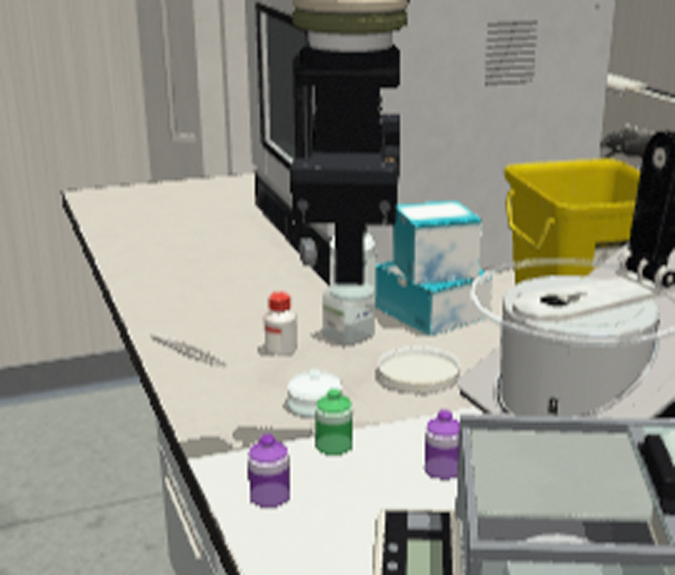

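Bottle is held: its base shows at about (350,290) in the crop, and its old spot on the bench is empty. Next I carry it over the pan.

Request:
arm_command --targets '[[[-0.006,-0.005,-0.004,0,0,0],[-0.013,-0.005,-0.01,0,0,0],[-0.02,0,-0.015,0,0,0],[-0.022,0,-0.018,0,0,0],[-0.024,0,-0.019,0,0,0],[-0.024,0,-0.019,0,0,0],[-0.024,0,-0.019,0,0,0],[-0.022,0,-0.018,0,0,0],[-0.02,0,-0.016,0,0,0],[-0.014,0,-0.011,0,0,0],[-0.008,0,-0.006,0,0,0],[-0.004,0,-0.002,0,0,0]]]'

```text
time: 11.27
ee_pos: [0.516, -0.2286, 0.2148]
eef_rot: [-0.595, -0.381, 0.382, 0.596]
ft_force: [-0.4, -0.4, -1.2]
width: 0.0356
```

Request:
arm_command --targets '[[[0,0,0,0,0,0],[0,0,0,0,0,0],[0,0,0,0,0,0]]]'

```text
time: 11.52
ee_pos: [0.5167, -0.2255, 0.2154]
eef_rot: [-0.594, -0.383, 0.382, 0.595]
ft_force: [0.7, 0.3, -1.4]
width: 0.0356
```

```bash
python3 - <<'E'
from h import *
go(.520-.003*.909,-.228+.003*.416,.0878,24.6)
c=cam("side"); crop(c,230,500,80,310,2.5,"s10.png")
w=cam("wrist"); cv2.imwrite("pics/w10.png",w["pixels"])
E
```

```text
t 11.52 pos [ 0.5167 -0.2255  0.2154] F [ 0.71  0.26 -1.4 ] w 0.0356
tool shift (actual axes) [-0.001   0.1276 -0.0011] (goal axes) [-0.0009  0.1276 -0.0011] turn [-0.03  0.09  0.05]
```

View pics/s10.png

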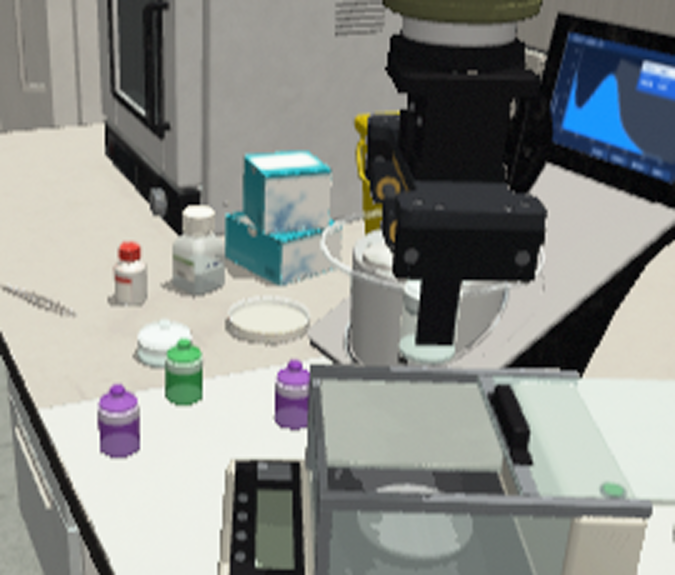

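View pics/w10.png

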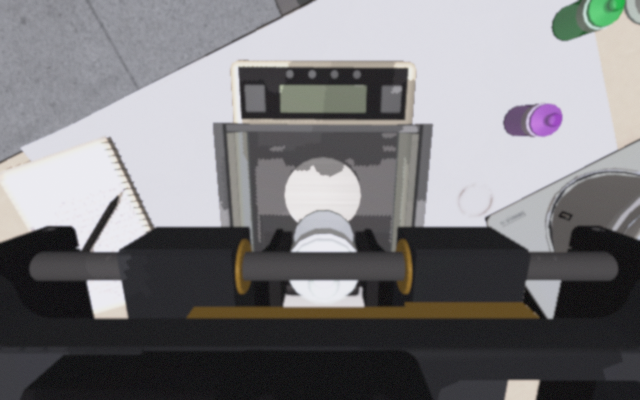

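Request:
arm_command --targets '[[[-0.001,0.004,-0.001,0,0,0],[0,0.01,0,0,0,0],[0,0.014,0,0,0,0],[0,0.015,0,0,0,0],[0,0.015,0,0,0,0],[0,0.015,0,0,0,0],[0,0.014,0,0,0,0],[0,0.011,0,0,0,0],[0,0.008,0,0,0,0],[0,0.006,0,0,0,0],[0,0.004,0,0,0,0],[0,0.002,0,0,0,0]]]'

```text
time: 12.62
ee_pos: [0.5171, -0.2282, 0.0972]
eef_rot: [-0.595, -0.382, 0.382, 0.595]
ft_force: [0.3, -0.2, -0.7]
width: 0.0361
```

Request:
arm_command --targets '[[[0,0.002,0,0,0,0],[0,0.002,0,0,0,0],[0,0.002,0,0,0,0],[0,0,0,0,0,0],[0,0,0,0,0,0]]]'

```text
time: 13.03
ee_pos: [0.5172, -0.2281, 0.0916]
eef_rot: [-0.595, -0.382, 0.382, 0.595]
ft_force: [0.2, 0.8, -1.5]
width: 0.0358
```

```bash
python3 - <<'E'
from h import *
go(.520-.003*.909,-.228+.003*.416,.0858,24.6)
c=cam("side"); crop(c,300,480,130,300,4,"s11.png")
for i in range(4): s=readout.read_state(); 
E
```

```text
t 13.03 pos [ 0.5172 -0.2281  0.0916] F [ 0.24  0.77 -1.48] w 0.0358
tool shift (actual axes) [0.0013 0.0058 0.0005] (goal axes) [0.0013 0.0058 0.0005] turn [ 0.   -0.    0.01]
```

View pics/s11.png

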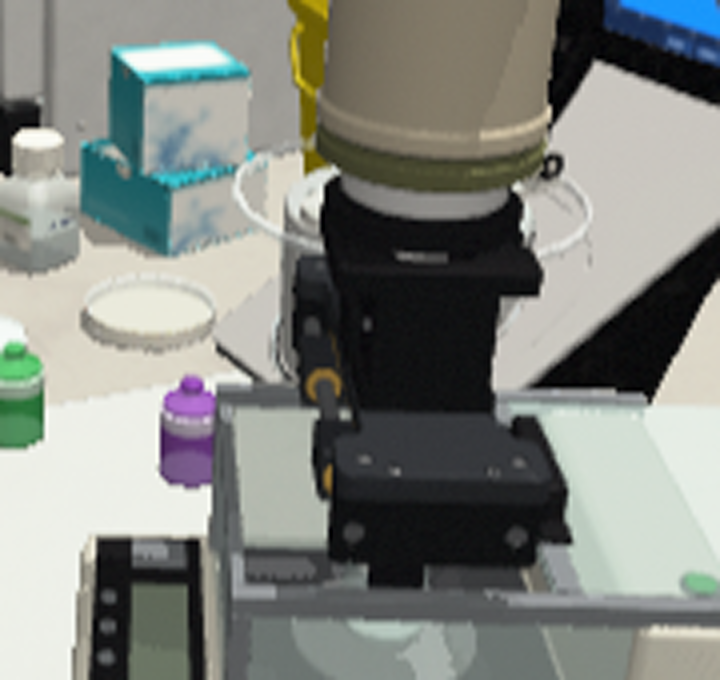

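Request:
arm_command --targets '[[[0.001,0.0015,0,0,0,0],[0,0.0015,0,0,0,0],[0,0.001,0,0,0,0],[0,0.001,0,0,0,0],[0,0,0,0,0,0],[0,0,0,0,0,0],[0,0,0,0,0,0],[0,0,0,0,0,0]]]'

```text
time: 13.75
ee_pos: [0.5175, -0.2273, 0.0866]
eef_rot: [0.595, 0.382, -0.382, -0.595]
ft_force: [0.4, 0.1, -0.6]
width: 0.0358
```

```bash
python3 - <<'E'
from h import *
go(.520-.003*.909,-.228+.003*.416,.0858,24.6)
E
```

```text
t 13.75 pos [ 0.5175 -0.2273  0.0866] F [ 0.37  0.13 -0.57] w 0.0358
tool shift (actual axes) [0.0004 0.0008 0.0005] (goal axes) [0.0004 0.0008 0.0005] turn [ 0. -0.  0.]
```

Request:
arm_command --targets '[[[0,0.0005,0,0,0,0],[0,0.0005,0,0,0,0],[0,0,0,0,0,0],[0,0,0,0,0,0],[0,0,0,0,0,0]]]'

```text
time: 14.17
ee_pos: [0.5176, -0.2273, 0.0856]
eef_rot: [0.595, 0.382, -0.382, -0.595]
ft_force: [0.7, -0.2, -0.1]
width: 0.0357
```

```bash
python3 - <<'E'
from h import *
go(.520-.003*.909,-.228+.003*.416,.0858,24.6)
c=cam("side"); crop(c,340,440,250,320,7,"s12.png")
E
```

```text
t 14.17 pos [ 0.5176 -0.2273  0.0856] F [ 0.72 -0.21 -0.11] w 0.0357
tool shift (actual axes) [ 0.0004 -0.0002  0.0005] (goal axes) [ 0.0004 -0.0002  0.0005] turn [ 0.01 -0.    0.01]
```

View pics/s12.png

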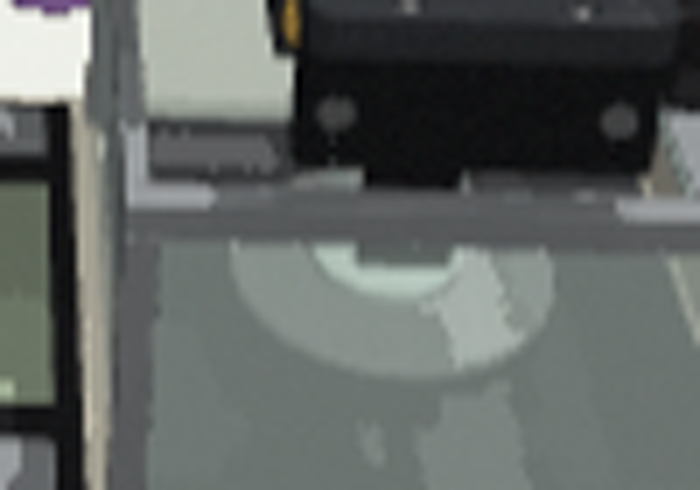

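Request:
arm_command --targets '[[[0,0.0003,0,0,0,0],[0,0,0,0,0,0],[0,0,0,0,0,0]]]'

```text
time: 14.47
ee_pos: [0.5176, -0.2273, 0.0853]
eef_rot: [0.595, 0.382, -0.382, -0.595]
ft_force: [0.7, 0.7, -0.3]
width: 0.0355
```

Request:
arm_command --targets '[[[0,0,0,0,0,0],[0,0,0,0,0,0],[0,0,0,0,0,0],[0,0,0,0,0,0],[0,0,0,0,0,0],[0,0,0,0,0,0],[0,0,0,0,0,0],[0,0,0,0,0,0]]]' --hand 0.7

```text
time: 15.13
ee_pos: [0.5175, -0.2272, 0.0852]
eef_rot: [-0.595, -0.382, 0.382, 0.595]
ft_force: [0.0, 0.5, -0.5]
width: 0.0607
```

```bash
python3 - <<'E'
from h import *
go(.520-.003*.909,-.228+.003*.416,.0858,24.6)
c=cam("side"); crop(c,340,440,250,320,7,"s13.png")
c=cam("wrist"); cv2.imwrite("pics/w13.png",c["pixels"])
E
```

```text
t 15.13 pos [ 0.5175 -0.2272  0.0852] F [ 0.04  0.51 -0.49] w 0.0607
tool shift (actual axes) [ 0.0003 -0.0006  0.0004] (goal axes) [ 0.0003 -0.0006  0.0004] turn [-0.   -0.    0.01]
```

View pics/s13.png

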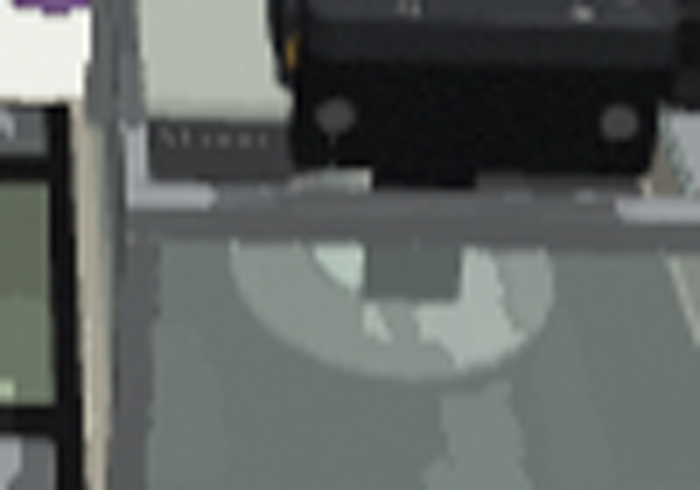

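View pics/w13.png

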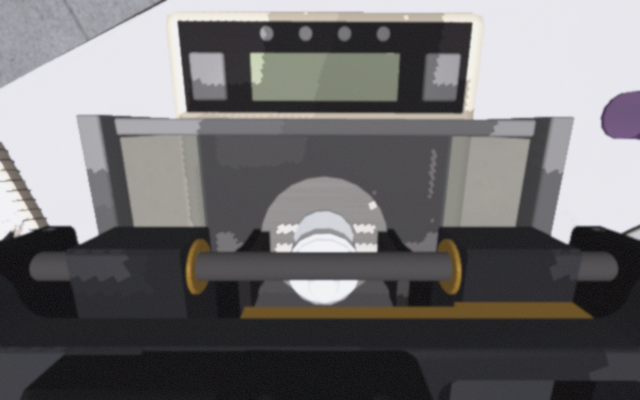

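Released and standing on the pan. I'll rise straight up.

Request:
arm_command --targets '[[[0,-0.004,0,0,0,0],[0,-0.01,0,0,0,0],[0,-0.015,0,0,0,0],[0,-0.018,0,0,0,0],[0,-0.02,0,0,0,0],[0,-0.022,0,0,0,0],[0,-0.022,0,0,0,0],[0,-0.022,0,0,0,0],[0,-0.02,0,0,0,0],[0,-0.012,0,0,0,0],[0,-0.006,0,0,0,0],[0,0,0,0,0,0]]]'

```text
time: 16.23
ee_pos: [0.5179, -0.2275, 0.2574]
eef_rot: [0.595, 0.383, -0.381, -0.595]
ft_force: [-0.3, 0.3, 0.3]
width: 0.0608
```

```bash
python3 - <<'E'
from h import *
P=np.array([.520,-.228]);bx=np.array([.909,-.416])
Q=P+bx*.088
go(*Q,.225,24.6)
c=cam("side"); crop(c,230,500,130,360,2.5,"s14.png")
c=cam("wrist"); crop(c,200,440,20,260,2.4,"w14.png")
print(proj(c,[*P,.068]))
E
```

```text
t 16.23 pos [ 0.5179 -0.2275  0.2574] F [-0.31  0.28  0.33] w 0.0608
tool shift (actual axes) [ 0.0004  0.0325 -0.09  ] (goal axes) [ 0.0004  0.0324 -0.0901] turn [ 0.1  -0.    0.04]
(np.float64(322.9093793542689), np.float64(186.2681086569712))
```

View pics/s14.png

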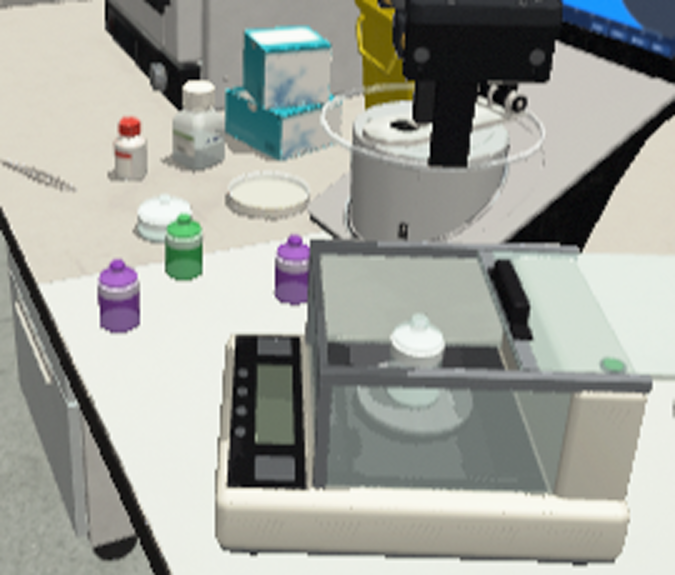

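View pics/w14.png

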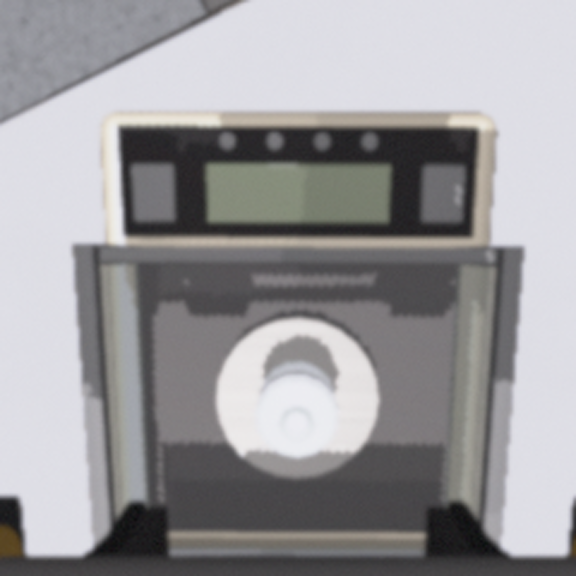

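Request:
arm_command --targets '[[[0,0,-0.006,0,0,0],[0,0,-0.012,0,0,0],[0,0,-0.016,0,0,0],[0,0,-0.018,0,0,0],[0,0,-0.018,0,0,0],[0,0,-0.014,0,0,0],[0,0,-0.008,0,0,0],[0,0,-0.003,0,0,0],[0,0.01,0,0,0,0],[0,0.015,0,0,0,0],[0,0.008,0,0,0,0],[0,0,0,0,0,0]]]' --hand 0

```text
time: 17.33
ee_pos: [0.6026, -0.2659, 0.2208]
eef_rot: [-0.594, -0.381, 0.383, 0.596]
ft_force: [0.1, 0.8, -0.3]
width: 0.0009
```

```bash
python3 - <<'E'
from h import *
P=np.array([.520,-.228]);bx=np.array([.909,-.416])
go(*(P+bx*.093),.152,24.6)
c=cam("side"); crop(c,230,500,130,360,2.5,"s15.png")
E
```

```text
t 17.33 pos [ 0.6026 -0.2659  0.2208] F [ 0.07  0.79 -0.28] w 0.0009
tool shift (actual axes) [ 0.0001  0.0688 -0.0023] (goal axes) [ 0.0001  0.0688 -0.0021] turn [-0.2   0.    0.02]
```

View pics/s15.png

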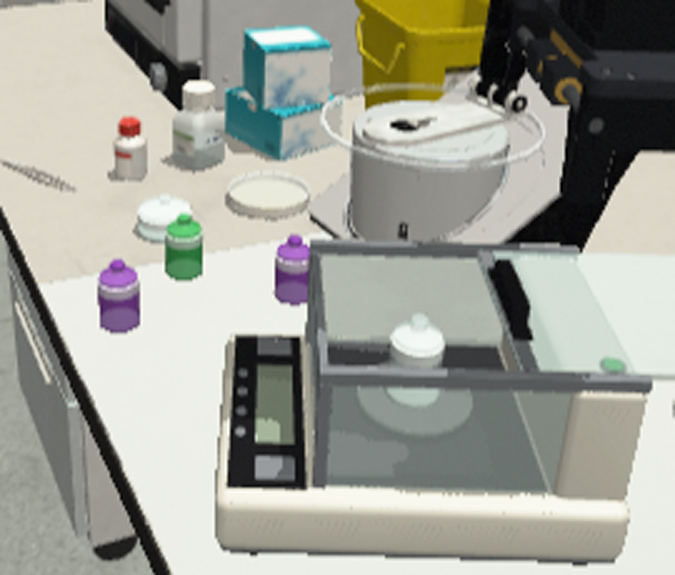

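Request:
arm_command --targets '[[[0,0.006,-0.003,0,0,0],[0,0.012,-0.003,0,0,0],[0,0.014,0,0,0,0],[0,0.014,0,0,0,0],[0,0.011,0,0,0,0],[0,0.007,0,0,0,0],[0,0.004,0,0,0,0],[0,0,0,0,0,0],[0,0,0,0,0,0]]]'

```text
time: 18.13
ee_pos: [0.6096, -0.2695, 0.1556]
eef_rot: [0.595, 0.382, -0.382, -0.595]
ft_force: [-0.4, 0.6, 1.2]
width: 0.0007
```

```bash
python3 - <<'E'
from h import *
P=np.array([.520,-.228]);bx=np.array([.909,-.416])
go(*(P+bx*-.0475),.152,24.6)
c=cam("side"); crop(c,230,500,130,360,2.5,"s16.png")
E
```

```text
t 18.13 pos [ 0.6096 -0.2695  0.1556] F [-0.38  0.61  1.17] w 0.0007
tool shift (actual axes) [0.0004 0.0035 0.1462] (goal axes) [0.0004 0.0036 0.1462] turn [ 0.03 -0.    0.  ]
```

View pics/s16.png

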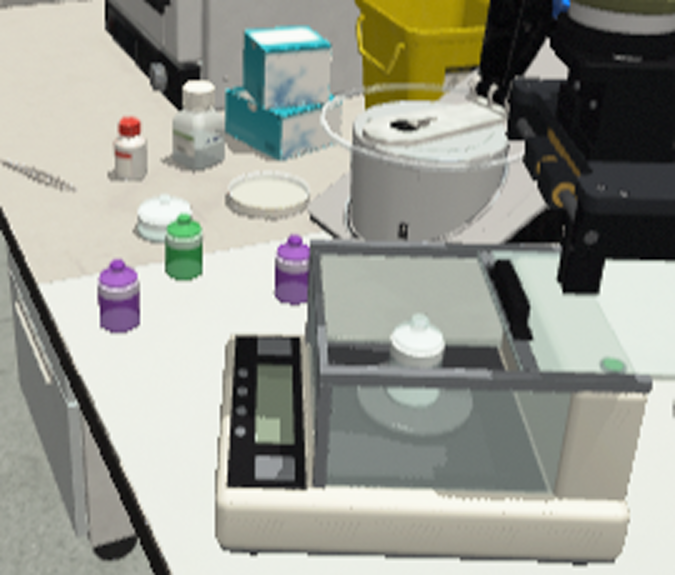

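Request:
arm_command --targets '[[[0,0.002,0,0,0,0],[0,0.002,0.004,0,0,0],[0,0,0.008,0,0,0],[0,0,0.006,0,0,0],[0,0,0.005,0,0,0],[0,0,0.006,0,0,0],[0,0,0.009,0,0,0],[0,0,0.011,0,0,0],[0,0,0.012,0,0,0],[0,0,0.012,0,0,0],[0,0,0.012,0,0,0],[0,0,0.01,0,0,0]]]'

```text
time: 19.18
ee_pos: [0.5225, -0.2292, 0.1514]
eef_rot: [0.595, 0.383, -0.382, -0.595]
ft_force: [1.7, -1.0, -1.2]
width: 0.0006
```

```bash
python3 - <<'E'
from h import *
P=np.array([.520,-.228]);bx=np.array([.909,-.416])
go(*(P+bx*-.0475),.152,24.6)
c=cam("side"); crop(c,230,500,130,360,2.5,"s17.png")
E
```

```text
t 19.18 pos [ 0.5225 -0.2292  0.1514] F [ 1.74 -1.02 -1.2 ] w 0.0006
tool shift (actual axes) [ 0.0001 -0.0007  0.0502] (goal axes) [ 0.     -0.0006  0.0502] turn [0.06 0.02 0.05]
```

View pics/s17.png

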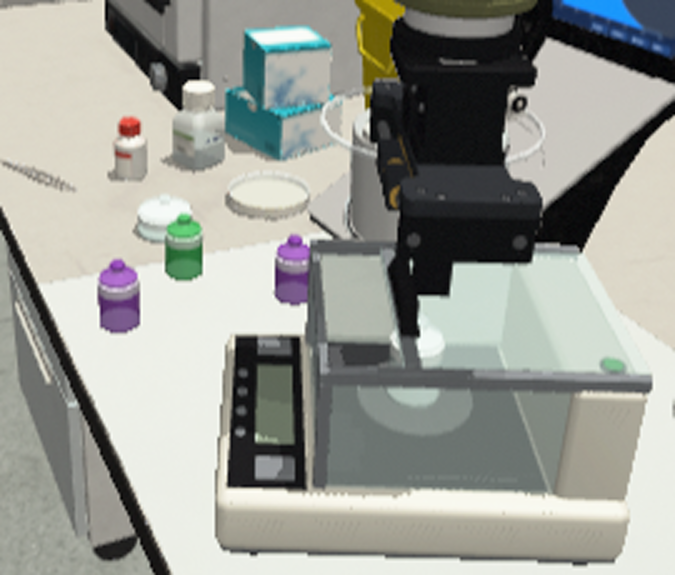

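Request:
arm_command --targets '[[[0,0,0.008,0,0,0],[0,0,0.009,0,0,0],[0,0,0.008,0,0,0],[0,0,0.007,0,0,0],[0,0,0.006,0,0,0],[0,0,0.004,0,0,0],[0,0,0.003,0,0,0],[0,0,0.002,0,0,0],[0,0,0.002,0,0,0],[0,0,0,0,0,0]]]'

```text
time: 20.07
ee_pos: [0.4781, -0.2094, 0.1512]
eef_rot: [-0.595, -0.382, 0.382, 0.595]
ft_force: [0.4, 0.5, 0.3]
width: 0.0004
```

```bash
python3 - <<'E'
from h import *
P=np.array([.520,-.228]);bx=np.array([.909,-.416])
go(*(P+bx*-.0475),.152,24.6)
E
```

```text
t 20.07 pos [ 0.4781 -0.2094  0.1512] F [0.37 0.45 0.3 ] w 0.0004
tool shift (actual axes) [ 0.0005 -0.0008  0.0016] (goal axes) [ 0.0005 -0.0008  0.0016] turn [-0.02 -0.01 -0.  ]
```

No stop force yet, so I continue gently until it rises.

Request:
arm_command --targets '[[[0,0,0.001,0,0,0],[0,0,0.001,0,0,0],[0,0,0.001,0,0,0],[0,0,0,0,0,0]]]'

```text
time: 20.4
ee_pos: [0.4768, -0.2088, 0.1513]
eef_rot: [0.596, 0.382, -0.381, -0.594]
ft_force: [7.4, -3.6, -5.0]
width: 0.0004
```

Request:
arm_command --targets '[[[0,0,0.001,0,0,0],[0,0,0.001,0,0,0],[0,0,0,0,0,0]]]'

```text
time: 20.65
ee_pos: [0.4767, -0.2087, 0.1516]
eef_rot: [0.597, 0.383, -0.381, -0.593]
ft_force: [17.3, -8.0, -12.3]
width: 0.0004
```

Request:
arm_command --targets '[[[0,0,-0.006,0,0,0],[0,0,-0.012,0,0,0],[0,-0.006,-0.006,0,0,0],[0,-0.014,0,0,0,0],[0,-0.02,0,0,0,0],[0,-0.024,0,0,0,0],[0,-0.024,0,0,0,0],[0,-0.02,0,0,0,0],[0,-0.012,0,0,0,0],[0,-0.006,0,0,0,0],[0,0,0,0,0,0],[0,0,0,0,0,0]]]'

```text
time: 21.65
ee_pos: [0.4954, -0.2171, 0.2764]
eef_rot: [-0.595, -0.382, 0.382, 0.595]
ft_force: [0.8, -0.2, -0.1]
width: 0.0008
```

```bash
python3 - <<'E'
from h import *
go(.5,-.22,.28,24.6)
c=cam("side"); crop(c,230,500,130,360,2.5,"s18.png")
g=c["pixels"].max(2)
m=(g[228:268,357:375]<50); ys,xs=np.nonzero(m); 
for y in (237,245,253,261): k=xs[ys==y-228]+357; print(y,k.min() if len(k) else None,k.max() if len(k) else None)
c=cam("wrist"); crop(c,180,460,20,260,2.4,"w18.png")
E
```

```text
t 21.65 pos [ 0.4954 -0.2171  0.2764] F [ 0.79 -0.24 -0.06] w 0.0008
tool shift (actual axes) [-0.0007 -0.0036 -0.0054] (goal axes) [-0.0007 -0.0036 -0.0054] turn [-0.06 -0.   -0.01]
237 357 363
245 357 364
253 358 365
261 359 365
```

View pics/s18.png

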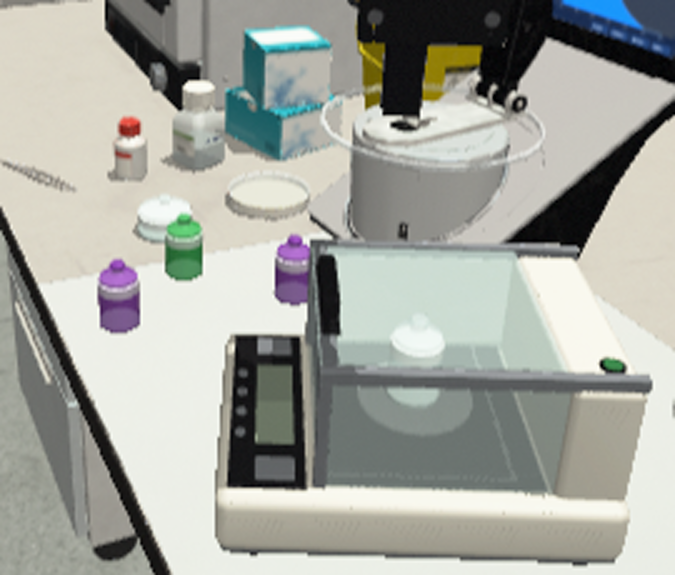

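View pics/w18.png

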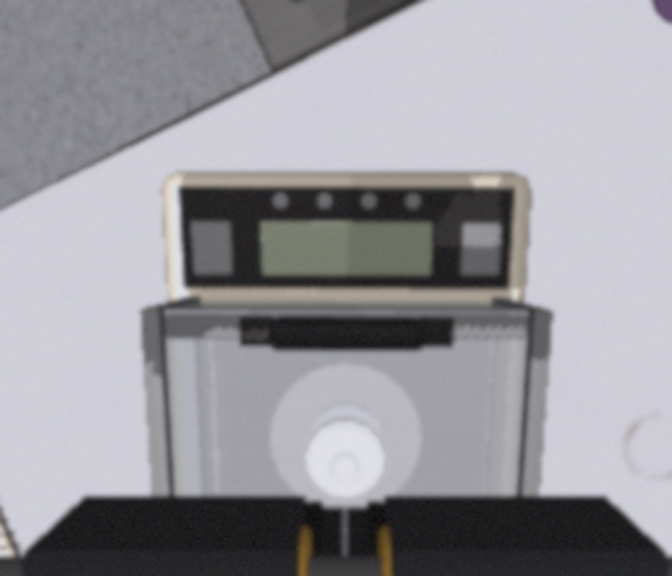

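```bash
python3 - <<'E'
from bench import r
print(r.close_job())
E
```

```text
the job is handed in; nothing more can be done
None
```

The tall weighing bottle is standing on the balance pan with the pane shut, and I handed the job in at about 21.7 s of the 72 s allowed.

I pushed the pane open to its rear stop, gripped the bottle with 5 N and lowered it onto the pan in sub-millimetre steps. After letting go I slid the pane forward until it hit its stop; the force rose to about 19 N horizontally with no further movement.

- **Bottle:** the last side and wrist pictures show it upright and close to the pan's centre. My estimates put it about 3 mm in front of centre, as I intended, to keep the gripper clear of the pane handle.
- **Pane:** it is shut against its stop. Its handle now sits about 3–4 pixels further forward in the side picture than at the start, so the pane was probably a few millimetres open to begin with.
- **Other things:** the low bottle, petri dish, reagent bottle and the green and purple look-alikes show no visible movement in the last side picture. The gripper ended above the balance, touching nothing.
- **Disagreements:** the wrist, top and side cameras placed the pan's centre up to about 10 mm apart. I went with the wrist and top views, which agreed to about 3 mm. The contact force on the pan was too small to tell from sensor noise, so I judged the set-down by height and the pictures.

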